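# Weigh the spice tin and file it on the turntable

### The arm

A 6-joint arm with a two-finger parallel gripper is mounted at the origin on the work surface. World frame = base frame: x ahead of the robot, y to its left, z up, the work surface at z = 0. Lengths are in m, angles in degrees, forces in N, time in s.
With the tool pointing down it reaches from about 0.25 to 0.725 m from the base axis. Payload 9.7 kg.
Tool frame: the origin (TCP) lies between the finger pads; the fingertips stand 19 mm ahead of it and the grasp point (between the pads) is the TCP; z points along the fingers, y is the line along which they close (so a half turn about z gives the same grasp; the last joint's range is limited). The gripper opens to 85 mm and grips with 20 to 120 N. Pads are 22 mm wide; open, the fingers measure 114 mm over their backs; the gripper's body (76 mm by 85 mm) begins 54 mm behind the grasp point. The pads swing forward as they close: fully open they stand 13 mm farther back than shut.
Start: joints at [-76.604, 4.979, 10.078, 95.1, 0, 90], TCP at [0.127, -0.535, 0.25] pointing down, gripper open.
Joint ranges: [-179.16, 179.16], [-48.56, 103.87], [-65.8, 70.77], [-126.05, 130.52], [-82.76, 87.17], [-180, 180]. Speed limits (degrees/s): [127.2, 127.2, 147.25, 180, 180, 180].

### API

Orientations are given as [roll, pitch, yaw] about the fixed x, y, z axes, in that order (R = Rz(yaw) Ry(pitch) Rx(roll)).
In Python, from workcell import telemetry, camera, calibration, workorder gives the robot as it stands.
- The arm moves only by the tool play_rows, never from a script. Its argument "increments" is a list of rows, each a list of 3 entries, a list of its own where there are three numbers: the shift along the tool's x, y, z in mm, then the turn, a rotation vector about the tool's x, y, z in degrees, then the closure, from 0 (fully open) to 1 (shut). In form: [[[x, y, z], [ax, ay, az], jaw], ...]. A call has 1 to 20 rows; each row is the pose to reach, as a shift and turn from the pose commanded when the call began, along the tool's axes at that moment; what a row does not reach only later rows make up. A row lasts 1/10 s, in which the tool goes at most 50 mm and 8.59 degrees, less where a joint would pass 70% of its speed; a pose out of reach is approached as far as the arm can. A call with a gripper value outside its range is refused whole. The fingers move at their own pace and stop on an object; "grip_force" is the grip in N (left out, the last holds). Time passes only in rows, so rows that repeat a pose let the fingers close. It gives the time, the measured TCP pose, the force, the opening and the grip force at its end, in the units of the state.
- telemetry.get_obs(): the state, without advancing time (a new reading comes with each control period).
- camera(name): name is "scene" or "top" or "wrist"; returns (picture, depth): 400x640x3 uint8, red, green, blue; 400x640 float32, m along the optical axis (not along the pixel's ray), 0 where there is no reading.
- calibration(name): a dict with "vertical_fov" (degrees; the focal length in pixels is half the picture's height over the tangent of half this angle, whatever the lens; pixels are square), "cx", "cy" (the principal point, pixels), "rvec" (rotation vector, rad) and "tvec" (3), from world to camera coordinates, as OpenCV has them; the wrist camera has in their place "hand_eye" (4x4, takes a point from camera to tool coordinates, whose origin is the TCP and whose axes are the flange's). Camera axes: x right, y down, z forward; pixel columns grow to the right and rows downward; lengths in m; the calibration is good to about 2 mm. A picture is of the moment at which its call begins: read the wrist's pose just before it. calibration takes no time and is no camera call.
- workorder.job_done(): hands the job in; it is judged then, once.
The state is a dict: "time": time; "q": joint angles; "qd": joint speeds; "joint_efforts": joint torques, N m; "ee_pos": TCP position; "tcp_rot": TCP orientation; "wrist_force": force on the tool from outside, world axes, zero at the start; "torque": the same for the moment, N m; "opening": finger opening in m; "grasp_force": force on a finger pad.
Only numpy, scipy, OpenCV 4.12 (cv2) and the standard library are available. Lean on these libraries where they do the work, as an engineer would, in place of code of your own. Each camera call takes 0.05 s, during which the arm holds its last target. There are 200 camera calls.

### The job

Zero the kitchen scale by pressing its round key while the platform is empty, then stand the steel tin from the wooden stand upright in the middle of the platform, let go, and store its weight with the bar-shaped key. Afterwards stand the tin upright in the free gap in the middle of the turntable, lengthwise between the two pairs of tubs, and let go. Press each key gently with the fingertips until it pushes back firmly and hold it there for about half a second; press each key only at its own moment, do not tip the tin over, and leave the saucepan, tumbler and rolling pin where they are.

Things in the scene. Friction and masses are not known exactly. Their poses are not given: they have to be found in the camera images.
- tin_mid (a point): centre of the closed rectangular steel spice tin, 56 mm (its x) by 36 mm (its y) by 80 mm tall (its z, up), 0.15 to 0.31 kg; this point lies half-way up, 40 mm above its underside. It starts in the wooden stand with a board about 6 mm from each of its two 56 mm wide faces, so there it can only be taken across its 56 mm length, by its two narrow ends; on the turntable the tubs leave room only for a grasp across its 36 mm thickness.
- tin: the same steel tin; origin at the centre of its underside
- stand: fixed wooden stand: base 100 mm (x) by 110 mm (y) by 10 mm thick, with two upright boards 50 mm long (x), 12 mm thick, reaching 90 mm above the counter, 48 mm apart (y); the tin stands on the base between them, its length along x. Origin at the centre of the underside, on the counter
- scale: fixed kitchen scale, white deck 210 mm (x) by 170 mm (y), 22 mm high; steel platform on it; the two grey keys are 78 mm from its centre towards -x, 45 mm left and right of the middle, on either side by chance. Origin at the centre of the underside, on the counter
- platform (a point): centre of the top face of the scale's steel platform (134 mm along x by 150 mm along y), 28 mm above the counter, axes as the scale's; it does not sink noticeably
- round_key: the round flat key (28 mm across) that zeroes the scale; origin at the centre of its top face, 25.5 mm above the counter and 3.5 mm proud of the deck, z up. Pressed straight down it gives at about 3 N, reaches its stop after only 1.5 mm at about 9 N; it registers above 4.5 N held 0.3 s (6 to 8 N is right) and is damaged above 25 N
- bar_key: the oblong flat key (14 mm along x by 40 mm along y) that stores the weight; origin at the centre of its top face; height, travel and forces as the round key
- turntable: fixed white plastic turntable (it does not turn here), 216 mm across, top face 18 mm above the counter, carrying four closed square tubs 45 mm wide whose tops are 90 mm above the counter: centres at x = 58 mm and -58 mm, y = 24 mm and -24 mm. Origin at the centre of the underside
- gap (a point): middle of the free gap on the turntable's top face, 18 mm above the counter, axes as the turntable's: the tubs leave 71 mm free along x (the tin's 56 mm length goes along x), and the gap is open towards +y and -y
- saucepan: steel saucepan, 140 mm across, 85 mm high, with a handle to its +y reaching 210 mm from the centre; bystander, origin at the centre of its underside
- tumbler: glass tumbler, 66 mm across, 95 mm high; bystander, origin at the centre of its underside
- rolling_pin: wooden rolling pin, 380 mm long (its y), 50 mm thick, lying on the counter; bystander, origin at the middle of its underside
Not all that is in view belongs to the job. What is meant by the tin is not black or yellow, and is the smaller of those in its own colour.

How it is judged (in metres and radians):
On the way, in this order (a step that is already met when the one before it is completed fails the run):
1. the round key is pressed with the fingers above 4.5 N for 0.3 s while the platform is empty (contact force between the fingers and round_key above 4.5 N and horizontal distance between tin_mid and platform above 0.11 m), for 0.3 s.
2. the tin stands upright on the platform, released, its centre within 45 mm of the platform's centre (horizontal distance between tin_mid and platform below 0.045 m and angle between tin_mid's own z axis and vertical below 0.12 rad and z of tin_mid in the frame of platform between 0.034 and 0.046 m and contact force between the fingers and tin below 0.1 N and linear speed of tin below 0.02 m/s), for 0.3 s.
3. the bar key is pressed with the fingers above 4.5 N for 0.3 s while the tin stands free on the platform (contact force between the fingers and bar_key above 4.5 N and horizontal distance between tin_mid and platform below 0.045 m and angle between tin_mid's own z axis and vertical below 0.12 rad and z of tin_mid in the frame of platform between 0.034 and 0.046 m and contact force between the fingers and tin below 0.1 N), for 0.3 s.
4. the tin stands in the turntable's gap, upright and released (horizontal distance between tin_mid and gap below 0.015 m and angle between tin_mid's own z axis and vertical below 0.12 rad and z of tin_mid in the frame of gap between 0.034 and 0.046 m and angle between the x axis of tin_mid and the x axis of gap, either way round below 0.3 rad and contact force between the fingers and tin below 0.1 N and linear speed of tin below 0.02 m/s), for 0.3 s.
At the end, for the whole second after the job is handed in: The tin stands upright (within 0.12 rad) and at rest on the turntable's top face, its centre within 15 mm of the gap's middle, its length along the gap's x within 0.3 rad, released (all of step 4); the robot touches nothing.
It fails at once if a key is pressed above 25 N (contact force between the fingers and round_key above 25 N or contact force between the fingers and bar_key above 25 N).
It fails at once if the round key is pressed with the tin on the platform (contact force between the fingers and round_key above 4.5 N and horizontal distance between tin_mid and platform below 0.075 m).
It fails at once if the bar key is pressed without the tin on the platform (contact force between the fingers and bar_key above 4.5 N and horizontal distance between tin_mid and platform above 0.11 m).
It fails at once if the tin is tipped over (beyond 0.7 rad) (angle between tin_mid's own z axis and vertical above 0.7 rad).
It fails at once if the saucepan, tumbler or rolling pin is moved by more than 30 mm (distance of any of saucepan, tumbler, rolling_pin from where it was at the start of the episode above 0.03 m).
It also fails if it takes over 72 s, if anything falls off the work surface, if the arm or the gripper's body presses on something with over 40 N, if the wrist force passes 120 N, or if a joint passes its speed limit or range.

## Working session

There is one attempt and no reset: what is moved stays moved. The work goes in short steps, Python scripts to look and compute and a tool call to move; the robot and the scene stay as the last step left them, time stands still between calls to the robot, and variables do not carry over. Pictures are saved under pics/ and viewed, at most 10 in all, crops included, and the job is handed in when it is done.

Besides the shell and the picture viewer there is one more tool, called after ">>>" as name(argument=value, ...), one argument or row to a line, values as JSON. play_rows: Moves the arm, as the interface text tells. Its arguments: {"type":"object","properties":{"increments":{"type":"array"},"grip_force":{"type":"number"}},"required":["increments"]}

```bash
mkdir -p pics
cat > h.py <<'E'
import numpy as np, cv2
from workcell import telemetry, camera, calibration, workorder
from scipy.spatial.transform import Rotation as R
def cam(name):
    o=telemetry.get_obs(); c=calibration(name); im,d=camera(name)
    f=200/np.tan(np.radians(c["vertical_fov"])/2)
    K=np.array([[f,0,c["cx"]],[0,f,c["cy"]],[0,0,1]])
    if "rvec" in c:
        Rw=R.from_rotvec(np.ravel(c["rvec"])).as_matrix().T; t=-Rw@np.ravel(c["tvec"])
    else:
        H=np.array(c["hand_eye"]); Rt=R.from_euler("xyz",o["tcp_rot"],degrees=True).as_matrix()
        Rw=Rt@H[:3,:3]; t=Rt@H[:3,3]+np.array(o["ee_pos"])
    return im,d,K,Rw,t
def cloud(d,K,Rw,t):
    v,u=np.mgrid[:400,:640]
    p=np.stack([(u-K[0,2])/K[0,0]*d,(v-K[1,2])/K[1,1]*d,d],-1)
    return p@Rw.T+t
def ray(uv,z,K,Rw,t):
    uv=np.atleast_2d(uv).astype(float)
    r=np.c_[(uv[:,0]-K[0,2])/K[0,0],(uv[:,1]-K[1,2])/K[1,1],np.ones(len(uv))]@Rw.T
    return t+r*((z-t[2])/r[:,2])[:,None]
def save(n,im): cv2.imwrite("pics/"+n,im[...,::-1])
E
python3 - <<'E'
from h import *
print(telemetry.get_obs())
for n in("top","scene"):
    im,d,K,Rw,t=cam(n); save(n+"0.png",im); np.savez(n+"0.npz",im=im,d=d,K=K,R=Rw,t=t)
    print(n,calibration(n),t,Rw[:,2],(d>0).mean())
print(calibration("wrist"))
E
```

```text
{'time': 0.0, 'q': array([-7.66039659e+01,  5.01234995e+00,  1.00344542e+01,  9.50984622e+01,
       -1.02623692e-03,  9.00020005e+01]), 'qd': array([-0.04211199, -0.00476009,  0.00997463,  0.00071721,  0.04364304,
        0.02752446]), 'joint_efforts': array([-1.08964665e-03, -5.20395613e+01,  4.64799070e+01,  1.65873062e-02,
       -1.29728735e-05,  8.83116940e-06]), 'ee_pos': array([ 0.12737465, -0.5348476 ,  0.24957105]), 'tcp_rot': array([-1.79923642e+02,  1.02890207e-03,  1.33940349e+01]), 'wrist_force': array([ 0.00315647,  0.18649407, -0.59442004]), 'torque': array([0.05148516, 0.0397467 , 0.05114177]), 'grasp_force': 0.0, 'opening': 0.08570807666168381}
top {'vertical_fov': 46.05570902007073, 'cx': 322.9060455843122, 'cy': 200.89980082152593, 'rvec': array([ 2.1925873 , -2.16810862,  0.11477966]), 'tvec': array([-0.09221298,  0.56467167,  1.13488262])} [ 0.4586937  -0.07133701  1.18314286] [ 0.09210087 -0.0125101  -0.99567109] 0.99600390625
scene {'vertical_fov': 44.98747945607485, 'cx': 312.76582697969116, 'cy': 205.03422689118585, 'rvec': array([ 1.70430666,  1.77066662, -0.8008884 ]), 'tvec': array([ 0.08341267, -0.32257692,  2.00725788])} [1.70516501 0.01105281 1.11012965] [-0.73972776 -0.04401404 -0.67146527] 0.99613671875
{'vertical_fov': 60.67977602615872, 'cx': 316.64601957580874, 'cy': 206.5003067956725, 'hand_eye': array([[ 1.40707553e-03, -9.58939424e-01, -2.83607478e-01,
         7.18074412e-02],
       [ 9.99998832e-01,  1.18001805e-03,  9.71441431e-04,
        -4.91733794e-06],
       [-5.96891542e-04, -2.83608514e-01,  9.58939964e-01,
        -1.23985239e-01],
       [ 0.00000000e+00,  0.00000000e+00,  0.00000000e+00,
         1.00000000e+00]])}
```

View pics/top0.png

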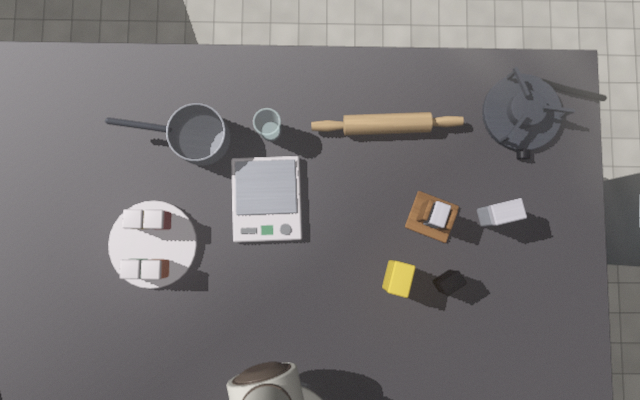

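View pics/scene0.png

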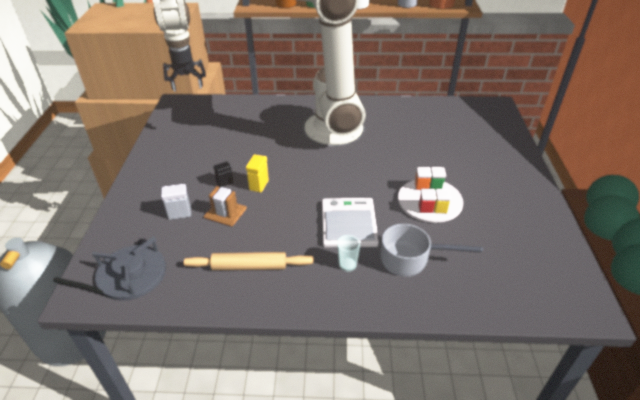

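The top view has +x up and +y to the left. The scale is at (267,199), with its bar key at (249,231) and round key at (286,230). The turntable is at (152,244), and the stand at (433,217) holds the small steel tin at (440,214). The larger steel tin at (502,213) is a decoy.

```bash
cat > m.py <<'E'
from h import *
z=np.load("top0.npz"); im,d,K,Rw,t=[z[k] for k in("im","d","K","R","t")]
P=cloud(d,K,Rw,t); hsv=cv2.cvtColor(im,cv2.COLOR_RGB2HSV); S,V=hsv[...,1],hsv[...,2]; Z=P[...,2]
def comp(m,lo=15):
    n,l,s,c=cv2.connectedComponentsWithStats(m.astype(np.uint8),connectivity=4)
    return [(l==i,s[i]) for i in range(1,n) if s[i][4]>=lo]
def rect(m,h):
    v,u=np.nonzero(m); q=ray(np.c_[u,v],h,K,Rw,t)[:,:2]
    (cx,cy),(w,hh),a=cv2.minAreaRect((q*1000).astype(np.float32)); return np.round([cx,cy,w,hh,a],1),np.round(q.mean(0)*1000,1)
def box(u0,v0,u1,v1):
    b=np.zeros(V.shape,bool); b[v0:v1,u0:u1]=1; return b
print("table z",np.median(Z[300:340,150:220]),"platform",np.median(Z[175:205,250:285]), "px mm",1000*d[200,300]/K[0,0])
print("-- stand region heights")
B=box(395,185,470,250)
for lo,hi,h in((.07,.11,.09),(.004,.02,.01)):
    for m,s in comp(B&(Z>lo)&(Z<hi)): print(lo,s,rect(m,h),np.median(Z[m]),np.median(hsv[m],0))
print("tin grey mask"); 
for m,s in comp(B&(Z>.07)&(S<60)): print(s,rect(m,.09),np.median(Z[m]))
print("wood");
for m,s in comp(B&(S>90)&(V>50)): print(s,rect(m,.01))
print("-- scale")
B=box(220,145,310,250)
for m,s in comp(B&(Z>.012)&(Z<.04),100): print(s,rect(m,.022),np.median(Z[m]))
B2=box(236,222,298,241)
for m,s in comp(B2&(V<170)): print("key",s,rect(m,.0255),np.median(hsv[m],0))
print("-- turntable")
B=box(100,190,205,300)
for m,s in comp(B&(Z>.01)&(Z<.12),300): print(s,rect(m,.018),cv2.minEnclosingCircle((ray(np.argwhere(m)[:,::-1],.018,K,Rw,t)[:,:2]*1000).astype(np.float32)))
for m,s in comp(B&(Z>.075)&(Z<.12)): print("tub",s,rect(m,.09),np.median(Z[m]))
for (n,b) in (("pan",(165,95,240,170)),("tumbler",(250,100,290,145)),("pin",(305,105,470,145)),("big",(475,195,530,232)),("yellow",(380,255,420,300)),("black",(430,265,470,297))):
    m=box(*b)&(Z>.02); q=P[m]; print(n,q.min(0).round(3),q.max(0).round(3))
a=cv2.resize(im[180:300,380:540],(800,600),interpolation=cv2.INTER_CUBIC); save("standcrop.png",a)
E
python3 m.py
```

```text
table z -0.0005802668253884757 platform 0.027943749596212597 px mm 2.493378789922854
-- stand region heights
0.07 [420 199  14  22 142] (array([ 542.9, -327.6,   15.5,   51.3,   69.6]), array([ 542.5, -327.5])) 0.08939103443162477 [ 14. 117. 144.]
0.07 [428 201  30  29 545] (array([ 530. , -364.7,   56.7,   57.5,   71.1]), array([ 530. , -363.4])) 0.09004589421851605 [133.   8. 203.]
0.004 [404 190  55  53 882] (array([ 532.9, -357.6,  111.5,  102.2,   68.2]), array([ 528.5, -344.4])) 0.01040209390393143 [ 14. 117. 155.]
tin grey mask
[428 201  23  27 401] (array([ 532.5, -357.3,   41.2,   57.5,   71.1]), array([ 532.8, -356.2])) 0.09034059769018477
wood
[ 405  191   54   52 1195] (array([ 531.3, -358.6,  111.5,   99. ,   69.2]), array([ 529.9, -350.8]))
-- scale
[ 231  156   71   86 5731] (array([571.8,  55.8, 209.1, 169.4,   2.8]), array([570.9,  55.9])) 0.025712637724521592
key [281 224  11  11  95] (array([495.4,   4. ,  24.5,  24.6,   0.6]), array([494.8,   4.7])) [120.   4. 154.]
key [262 226  11   8  86] (array([493.7,  50.5,  17.2,  24.7,   0.6]), array([493.5,  50.8])) [ 70.
[... 234 characters left out ...]
-- turntable
[ 108  200   89   88 6063] (array([457.4, 332.4, 212.7, 215.3,   0.7]), array([456.2, 333.1])) ((457.7576599121094, 334.79827880859375), 110.07292938232422)
tub [122 209  42  20 784] (array([514. , 331.6,  44. ,  94.5,   0.7]), array([514.4, 331. ])) 0.08910318061842604
tub [119 259  43  20 806] (array([399.4, 331.8,  43.2,  95.5,   0.6]), array([399.4, 332.2])) 0.08895838723931015
pan [ 0.459 -0.071  0.02 ] [0.792 0.295 1.183]
tumbler [ 0.459 -0.071  0.02 ] [0.779 0.082 1.183]
pin [ 0.459 -0.432  0.02 ] [ 0.792 -0.054  1.183]
big [ 0.459 -0.551  0.02 ] [ 0.571 -0.071  1.183]
yellow [ 0.344 -0.295  0.021] [ 0.459 -0.071  1.183]
black [ 0.346 -0.418  0.02 ] [ 0.459 -0.071  1.183]
```

View pics/standcrop.png

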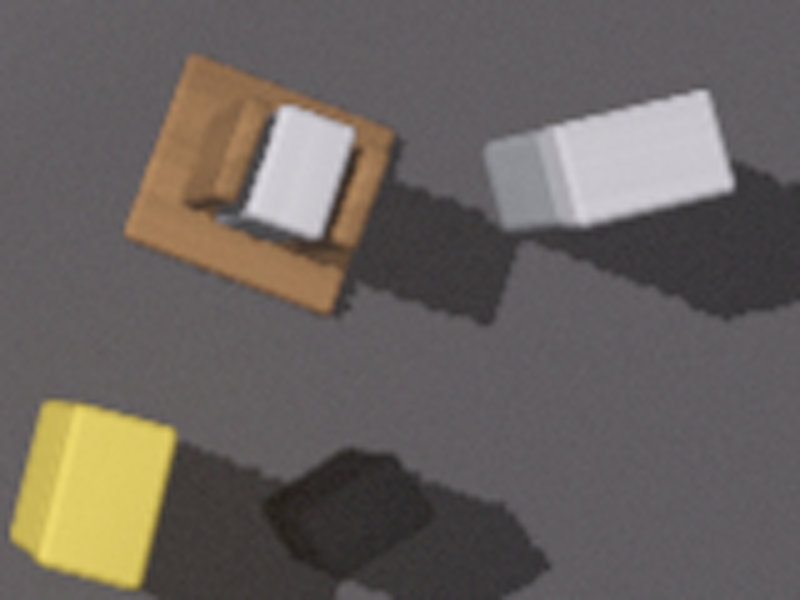

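```bash
cat >> h.py <<'E'
def inc(*targets):
    o=telemetry.get_obs(); R0=R.from_euler("xyz",o["tcp_rot"],degrees=True)
    print("t",round(o["time"],2),"pos",np.round(o["ee_pos"],4),"rot",np.round(o["tcp_rot"],2),"F",np.round(o["wrist_force"],2),"open",round(o["opening"],4),"q6",round(o["q"][5],1))
    for x,y,z,yaw in targets:
        Rt=R.from_euler("xyz",[180,0,yaw],degrees=True)
        print((x,y,z,yaw),"->",np.round(R0.inv().apply(np.array([x,y,z])-o["ee_pos"])*1000,1),np.round((R0.inv()*Rt).as_rotvec(degrees=True),2))
E
python3 - <<'E'
import contextlib,io
with contextlib.redirect_stdout(io.StringIO()): exec(open("m.py").read())
B=box(225,150,305,222)
for m,s in comp(B&(V<190)&(Z>.02)&(Z<.035),300): print("plat",s,rect(m,.028),np.median(hsv[m],0))
for n,b in (("pan",(150,95,240,170)),("tumbler",(250,105,290,145)),("pin",(305,105,470,145)),("big",(475,195,530,232))):
    q=P[box(*b)&(Z>.03)&(d>0)]; print(n,q.min(0).round(3),q.max(0).round(3))
inc((.495,.004,.15,3),(.495,.004,.06,3))
E
```

```text
plat [ 231  158   68   58 3224] (array([600. ,  59.2, 141.6, 166. ,   0.8]), array([600.4,  55. ])) [116.  11. 185.]
pan [0.642 0.122 0.03 ] [0.792 0.33  0.09 ]
tumbler [0.715 0.02  0.03 ] [0.779 0.082 0.099]
pin [ 0.735 -0.432  0.03 ] [ 0.792 -0.054  0.057]
big [ 0.51  -0.551  0.03 ] [ 0.571 -0.47   0.114]
t 0.1 pos [ 0.1274 -0.5348  0.2496] rot [-179.93    0.     13.39] F [ 0.24  0.3  -0.39] open 0.0854 q6 90.0
(0.495, 0.004, 0.15, 3) -> [ 482.5 -438.9  100.2] [-7.000e-02  1.000e-02  1.039e+01]
(0.495, 0.004, 0.06, 3) -> [ 482.5 -438.8  190.2] [-7.000e-02  1.000e-02  1.039e+01]
```

>>> play_rows(
  increments=[
    [[482.5,-438.9,100],[0,0,10.4],1],
    [[482.5,-438.9,100],[0,0,10.4],1],
    [[482.5,-438.9,100],[0,0,10.4],1],
    [[482.5,-438.9,100],[0,0,10.4],1],
    [[482.5,-438.9,100],[0,0,10.4],1],
    [[482.5,-438.9,100],[0,0,10.4],1],
    [[482.5,-438.9,100],[0,0,10.4],1],
    [[482.5,-438.9,100],[0,0,10.4],1],
    [[482.5,-438.9,100],[0,0,10.4],1],
    [[482.5,-438.9,100],[0,0,10.4],1],
    [[482.5,-438.9,100],[0,0,10.4],1],
    [[482.5,-438.9,100],[0,0,10.4],1],
    [[482.5,-438.9,100],[0,0,10.4],1],
    [[482.5,-438.9,100],[0,0,10.4],1],
    [[482.5,-438.9,100],[0,0,10.4],1],
    [[482.5,-438.9,100],[0,0,10.4],1],
    [[482.5,-438.9,100],[0,0,10.4],1],
    [[482.5,-438.9,100],[0,0,10.4],1],
  ],
)

```text
time: 1.9
ee_pos: [0.4948, 0.0025, 0.1508]
tcp_rot: [180.0, -0.0, 2.9]
wrist_force: [-0.2, 0.3, -0.2]
opening: 0.0
grasp_force: 0.0
```

Run:
```python
from h import *
im,d,K,Rw,t=cam("wrist"); save("w1.png",im); np.savez("w1.npz",im=im,d=d,K=K,R=Rw,t=t)
inc((.495,.004,.06,3),(.495,.004,.05,3))
hsv=cv2.cvtColor(im,cv2.COLOR_RGB2HSV);P=cloud(d,K,Rw,t)
for p in ((.495,.004),(.491,.096),(.601,.057)):
    c=Rw.T@(np.array([*p,.0255])-t); print(p,"px",(K@c/c[2])[:2].round(0))
```

```text
t 1.95 pos [0.4948 0.0027 0.1507] rot [ 1.8e+02 -4.0e-02  2.9e+00] F [-0.44  0.01  0.14] open -0.0002 q6 177.4
(0.495, 0.004, 0.06, 3) -> [ 0.2 -1.3 90.7] [ 0.   -0.04 -0.1 ]
(0.495, 0.004, 0.05, 3) -> [ 1.000e-01 -1.300e+00  1.007e+02] [ 0.   -0.04 -0.1 ]
(0.495, 0.004) px [314. 204.]
(0.491, 0.096) px [193. 203.]
(0.601, 0.057) px [243.  48.]
```

View pics/w1.png

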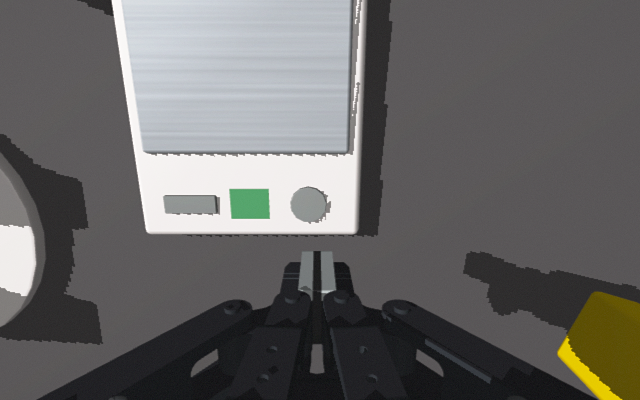

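The wrist view shows the round key at (309,204), the bar key at (190,204), and both clear of the closed fingertips at (317,260). That puts the round key at about y=0.006 and the bar key at about y=0.097.

>>> play_rows(
  increments=[
    [[0,-3.3,40],[0,0,0],1],
    [[0,-3.3,80],[0,0,0],1],
    [[0,-3.3,95],[0,0,0],1],
    [[0,-3.3,101],[0,0,0],1],
    [[0,-3.3,103],[0,0,0],1],
    [[0,-3.3,104],[0,0,0],1],
    [[0,-3.3,104],[0,0,0],1],
  ],
)

```text
time: 2.65
ee_pos: [0.4958, 0.007, 0.0477]
tcp_rot: [180.0, -0.1, 3.0]
wrist_force: [-0.1, -0.1, 0.5]
opening: -0.0003
grasp_force: 0.0
```

>>> play_rows(
  increments=[
    [[0,0,1],[0,0,0],1],
    [[0,0,2],[0,0,0],1],
    [[0,0,2.5],[0,0,0],1],
    [[0,0,2.5],[0,0,0],1],
  ],
)

```text
time: 3.05
ee_pos: [0.4953, 0.0071, 0.0442]
tcp_rot: [180.0, -0.0, 3.0]
wrist_force: [-0.2, 0.5, 3.5]
opening: 0.0002
grasp_force: 1.9
```

Contact at 3.5 N, so I'll creep further down.

>>> play_rows(
  increments=[
    [[0,0,0.3],[0,0,0],1],
    [[0,0,0.6],[0,0,0],1],
    [[0,0,0.6],[0,0,0],1],
    [[0,0,0.6],[0,0,0],1],
  ],
)

```text
time: 3.45
ee_pos: [0.4952, 0.007, 0.0437]
tcp_rot: [-180.0, -0.0, 3.0]
wrist_force: [-0.9, 0.1, 5.8]
opening: -0.0
grasp_force: 3.0
```

>>> play_rows(
  increments=[
    [[0,0,0.4],[0,0,0],1],
    [[0,0,0.4],[0,0,0],1],
    [[0,0,0.4],[0,0,0],1],
    [[0,0,0.4],[0,0,0],1],
    [[0,0,0.4],[0,0,0],1],
    [[0,0,0.4],[0,0,0],1],
  ],
)

```text
time: 4.05
ee_pos: [0.4952, 0.007, 0.0434]
tcp_rot: [180.0, -0.1, 3.0]
wrist_force: [-0.3, -0.7, 7.6]
opening: 0.0004
grasp_force: 3.6
```

Run:
```python
from h import *
inc((.495,.007,.16,3),(.5325,-.3575,.2,70),(.5325,-.3575,.06,70))
```

```text
t 4.05 pos [0.4952 0.007  0.0434] rot [ 1.8e+02 -5.0e-02  3.0e+00] F [-0.33 -0.68  7.6 ] open 0.0004 q6 177.8
(0.495, 0.007, 0.16, 3) -> [-1.000e-01  0.000e+00 -1.166e+02] [ 0.   -0.05 -0.  ]
(0.5325, -0.3575, 0.2, 70) -> [  18.3  366.  -156.6] [ 3.0e-02 -5.0e-02 -6.7e+01]
(0.5325, -0.3575, 0.06, 70) -> [ 18.2 366.  -16.6] [ 3.0e-02 -5.0e-02 -6.7e+01]
```

>>> play_rows(
  increments=[
    [[0,0,-20],[0,0,0],1],
    [[0,0,-60],[0,0,0],1],
    [[0,0,-110],[0,0,0],1],
    [[18,366,-160],[0,0,-67],0],
    [[18,366,-160],[0,0,-67],0],
    [[18,366,-160],[0,0,-67],0],
    [[18,366,-160],[0,0,-67],0],
    [[18,366,-160],[0,0,-67],0],
    [[18,366,-160],[0,0,-67],0],
    [[18,366,-160],[0,0,-67],0],
    [[18,366,-160],[0,0,-67],0],
    [[18,366,-160],[0,0,-67],0],
    [[18,366,-160],[0,0,-67],0],
    [[18,366,-160],[0,0,-67],0],
    [[18,366,-160],[0,0,-67],0],
    [[18,366,-160],[0,0,-67],0],
  ],
)

```text
time: 5.65
ee_pos: [0.5322, -0.3567, 0.203]
tcp_rot: [180.0, 0.0, 70.0]
wrist_force: [0.5, -0.2, 0.0]
opening: 0.0854
grasp_force: 0.0
```

Run:
```python
from h import *
im,d,K,Rw,t=cam("wrist"); np.savez("w2.npz",im=im,d=d,K=K,R=Rw,t=t)
hsv=cv2.cvtColor(im,cv2.COLOR_RGB2HSV);P=cloud(d,K,Rw,t)
m=(hsv[...,1]<60)&(hsv[...,2]>90)&(P[...,2]>.08)&(P[...,2]<.1)&(np.hypot(P[...,0]-.5325,P[...,1]+.3575)<.05)
m=cv2.morphologyEx(m.astype(np.uint8),cv2.MORPH_OPEN,np.ones((3,3)))
v,u=np.nonzero(m); q=ray(np.c_[u,v],.09,K,Rw,t)[:,:2]*1000
print(len(v),cv2.minAreaRect(q.astype(np.float32)),q.mean(0),np.median(P[m>0,2]))
im=im.copy(); im[m>0,0]=255; save("w2.png",im)
inc((.5325,-.3575,.06,70))
```

```text
3704 ((531.35009765625, -355.8689270019531), (37.240875244140625, 55.09237289428711), 70.9669189453125) [ 531.49456154 -355.62606443] 0.09020867672996608
t 5.7 pos [ 0.5322 -0.3568  0.2031] rot [179.98   0.    70.02] F [ 0.83  0.47 -0.15] open 0.0856 q6 76.1
(0.5325, -0.3575, 0.06, 70) -> [ -0.6   0.5 143.1] [0.02 0.   0.02]
```

View pics/w2.png

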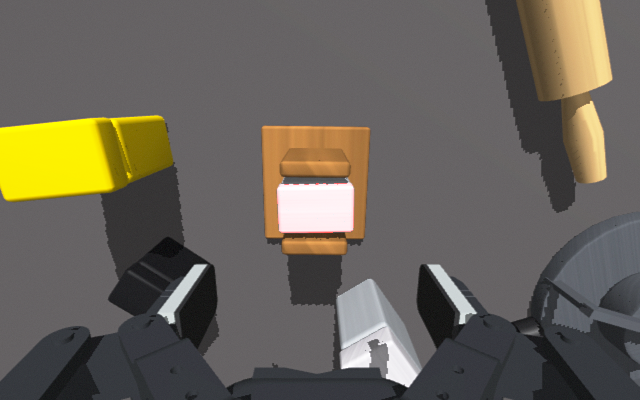

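The wrist view shows the small tin (highlighted) at (316,207) between the two boards, with the fingers clear of it on both sides. I'll descend and grip.

>>> play_rows(
  increments=[
    [[0.5,-0.8,30],[0,0,-1],0],
    [[0.5,-0.8,60],[0,0,-1],0],
    [[0.5,-0.8,85],[0,0,-1],0],
    [[0.5,-0.8,105],[0,0,-1],0],
    [[0.5,-0.8,120],[0,0,-1],0],
    [[0.5,-0.8,132],[0,0,-1],0],
    [[0.5,-0.8,141],[0,0,-1],0],
    [[0.5,-0.8,143],[0,0,-1],0],
    [[0.5,-0.8,143],[0,0,-1],0],
    [[0.5,-0.8,143],[0,0,-1],0.2],
    [[0.5,-0.8,143],[0,0,-1],0.3],
    [[0.5,-0.8,143],[0,0,-1],0.4],
    [[0.5,-0.8,143],[0,0,-1],0.6],
    [[0.5,-0.8,143],[0,0,-1],1],
    [[0.5,-0.8,143],[0,0,-1],1],
    [[0.5,-0.8,143],[0,0,-1],1],
    [[0.5,-0.8,143],[0,0,-1],1],
  ],
  grip_force=40,
)

```text
time: 7.4
ee_pos: [0.5318, -0.357, 0.0607]
tcp_rot: [179.9, 0.0, 71.0]
wrist_force: [-1.3, -0.1, 4.9]
opening: 0.0554
grasp_force: 43.8
```

Run:
```python
from h import *
inc((.532,-.3565,.24,71),(.60,.057,.24,90),(.60,.057,.08,90))
```

```text
t 7.4 pos [ 0.5318 -0.357   0.0607] rot [1.7993e+02 2.0000e-02 7.0990e+01] F [-1.31 -0.05  4.88] open 0.0554 q6 75.1
(0.532, -0.3565, 0.24, 71) -> [   0.5    0.3 -179.3] [ 0.07  0.02 -0.01]
(0.6, 0.057, 0.24, 90) -> [ 413.6  -70.1 -179.6] [  0.07   0.03 -19.01]
(0.6, 0.057, 0.08, 90) -> [413.7 -70.3 -19.6] [  0.07   0.03 -19.01]
```

>>> play_rows(
  increments=[
    [[0,0,-10],[0,0,0],1],
    [[0,0,-30],[0,0,0],1],
    [[0,0,-60],[0,0,0],1],
    [[0,0,-95],[0,0,0],1],
    [[20,-3,-125],[0,0,0],1],
    [[50,-8,-130],[0,0,-2],1],
    [[85,-14,-130],[0,0,-4],1],
    [[120,-20,-130],[0,0,-5],1],
    [[155,-26,-130],[0,0,-7],1],
    [[190,-32,-130],[0,0,-9],1],
    [[225,-38,-130],[0,0,-10],1],
    [[260,-44,-130],[0,0,-12],1],
    [[295,-50,-130],[0,0,-14],1],
    [[330,-56,-130],[0,0,-16],1],
    [[360,-61,-130],[0,0,-17],1],
    [[385,-65,-130],[0,0,-18],1],
    [[403,-68,-130],[0,0,-19],1],
    [[413.6,-70,-130],[0,0,-19],1],
    [[413.6,-70,-130],[0,0,-19],1],
    [[413.6,-70,-130],[0,0,-19],1],
  ],
)

```text
time: 9.4
ee_pos: [0.5999, 0.0564, 0.1897]
tcp_rot: [-180.0, 0.0, 90.0]
wrist_force: [-0.3, -1.0, -2.7]
opening: 0.0556
grasp_force: 43.4
```

Run:
```python
from h import *
inc((.60,.057,.09,90),(.60,.057,.079,90))
```

```text
t 9.4 pos [0.5999 0.0564 0.1897] rot [-1.7998e+02  2.0000e-02  8.9960e+01] F [-0.32 -0.97 -2.68] open 0.0556 q6 95.4
(0.6, 0.057, 0.09, 90) -> [ 0.7  0.2 99.7] [-0.02  0.02 -0.04]
(0.6, 0.057, 0.079, 90) -> [  0.7   0.2 110.7] [-0.02  0.02 -0.04]
```

>>> play_rows(
  increments=[
    [[0,0,15],[0,0,0],1],
    [[0,0,45],[0,0,0],1],
    [[0,0,75],[0,0,0],1],
    [[0,0,95],[0,0,0],1],
    [[0,0,103],[0,0,0],1],
    [[0,0,107],[0,0,0],1],
    [[0,0,108.5],[0,0,0],1],
    [[0,0,109],[0,0,0],1],
    [[0,0,109],[0,0,0],1],
  ],
)

```text
time: 10.3
ee_pos: [0.6005, 0.057, 0.0818]
tcp_rot: [179.9, -0.0, 90.0]
wrist_force: [-0.4, 0.7, -2.1]
opening: 0.0556
grasp_force: 43.3
```

>>> play_rows(
  increments=[
    [[0,0,1],[0,0,0],1],
    [[0,0,1.5],[0,0,0],1],
    [[0,0,2],[0,0,0],1],
    [[0,0,2.5],[0,0,0],1],
    [[0,0,2.5],[0,0,0],1],
  ],
)

```text
time: 10.8
ee_pos: [0.6, 0.0571, 0.0787]
tcp_rot: [180.0, -0.0, 90.0]
wrist_force: [-2.8, -0.1, 1.8]
opening: 0.0557
grasp_force: 43.6
```

>>> play_rows(
  increments=[
    [[0,0,0],[0,0,0],0.3],
    [[0,0,0],[0,0,0],0.2],
    [[0,0,0],[0,0,0],0],
    [[0,0,0],[0,0,0],0],
    [[0,0,0],[0,0,0],0],
    [[0,0,0],[0,0,0],0],
    [[0,0,-10],[0,0,0],0],
    [[0,0,-40],[0,0,0],0],
    [[0,0,-80],[0,0,0],0],
    [[0,0,-100],[0,0,0],0],
  ],
)

```text
time: 11.8
ee_pos: [0.6006, 0.0571, 0.1827]
tcp_rot: [179.8, -0.0, 90.0]
wrist_force: [0.4, 0.9, -0.2]
opening: 0.0854
grasp_force: 0.0
```

```bash
cat > tin.py <<'E'
from h import *
def tin(z,near,name="top"):
    im,d,K,Rw,t=cam(name); P=cloud(d,K,Rw,t)
    m=((P[...,2]>z-.012)&(P[...,2]<z+.012)&(np.hypot(P[...,0]-near[0],P[...,1]-near[1])<.05)&(d>0)).astype(np.uint8)
    v,u=np.nonzero(m); q=ray(np.c_[u,v],z,K,Rw,t)[:,:2]*1000
    print(name,len(v),"z",np.median(P[m>0,2]),cv2.minAreaRect(q.astype(np.float32)),q.mean(0).round(1)); return im
E
python3 - <<'E'
from tin import *
tin(.108,(.6,.057)); tin(.108,(.6,.057),"wrist")
inc((.491,.097,.18,183),(.491,.097,.05,183))
E
```

```text
top 77 z 0.10713755744601627 ((600.2985229492188, 43.03843307495117), (50.98377990722656, 11.480813026428223), 1.1990762948989868) [592.9  41.5]
wrist 5052 z 0.10821686537669467 ((599.5943603515625, 58.804237365722656), (37.60914993286133, 55.31167984008789), 89.95059967041016) [599.6  59.1]
t 11.9 pos [0.6013 0.0571 0.1829] rot [ 1.7964e+02 -3.0000e-02  8.9990e+01] F [ 0.74 -0.32 -1.05] open 0.0856 q6 95.4
(0.491, 0.097, 0.18, 183) -> [  39.8 -110.4    2.3] [  0.31   0.27 -93.01]
(0.491, 0.097, 0.05, 183) -> [  39.8 -111.2  132.3] [  0.31   0.27 -93.01]
```

>>> play_rows(
  increments=[
    [[40,-110.5,2],[0.3,0,-93],1],
    [[40,-110.5,2],[0.3,0,-93],1],
    [[40,-110.5,2],[0.3,0,-93],1],
    [[40,-110.5,2],[0.3,0,-93],1],
    [[40,-110.5,2],[0.3,0,-93],1],
    [[40,-110.5,2],[0.3,0,-93],1],
    [[40,-110.5,2],[0.3,0,-93],1],
    [[40,-110.5,2],[0.3,0,-93],1],
    [[40,-110.5,2],[0.3,0,-93],1],
    [[40,-110.5,2],[0.3,0,-93],1],
    [[40,-110.5,2],[0.3,0,-93],1],
    [[40,-110.5,2],[0.3,0,-93],1],
    [[40,-110.5,2],[0.3,0,-93],1],
    [[40,-110.5,2],[0.3,0,-93],1],
  ],
)

```text
time: 13.3
ee_pos: [0.4894, 0.097, 0.1761]
tcp_rot: [-179.8, -0.2, -177.2]
wrist_force: [-0.3, -0.6, -0.3]
opening: -0.0002
grasp_force: 0.0
```

Run:
```python
from tin import *
im,d,K,Rw,t=cam("wrist"); save("w3.png",im)
c=Rw.T@(np.array([.491,.097,.0255])-t); print("bar px",(K@c/c[2])[:2].round(0))
inc((.491,.097,.05,183))
```

```text
bar px [317. 199.]
t 13.35 pos [0.4894 0.097  0.1762] rot [-179.81   -0.21 -177.13] F [ 0.39 -0.54  0.05] open 0.0002 q6 8.4
(0.491, 0.097, 0.05, 183) -> [ -2.1   0.3 126.2] [-0.19 -0.21 -0.13]
```

View pics/w3.png

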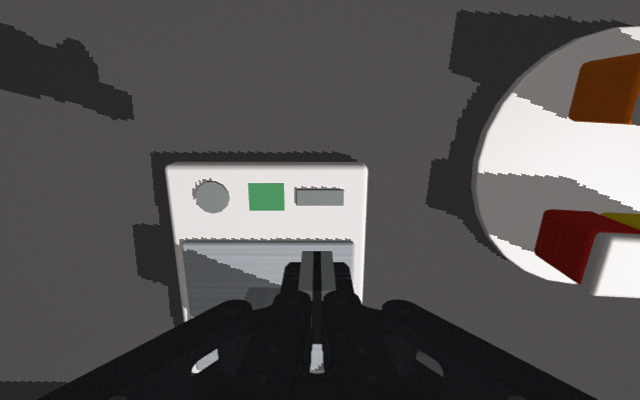

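The bar key is at (319,197), against a prediction of (317,199), so it agrees to within 2 mm. I'll descend on it.

>>> play_rows(
  increments=[
    [[-0.6,1,20],[-0.2,-0.2,0],1],
    [[-0.6,1,60],[-0.2,-0.2,0],1],
    [[-0.6,1,95],[-0.2,-0.2,0],1],
    [[-0.6,1,115],[-0.2,-0.2,0],1],
    [[-0.6,1,123],[-0.2,-0.2,0],1],
    [[-0.6,1,127],[-0.2,-0.2,0],1],
    [[-0.6,1,128],[-0.2,-0.2,0],1],
    [[-0.6,1,128],[-0.2,-0.2,0],1],
  ],
)

```text
time: 14.15
ee_pos: [0.4903, 0.0978, 0.0494]
tcp_rot: [180.0, 0.1, -177.0]
wrist_force: [-0.3, 0.7, -0.4]
opening: 0.0003
grasp_force: 0.0
```

>>> play_rows(
  increments=[
    [[0,0,2],[0,0,0],1],
    [[0,0,4],[0,0,0],1],
    [[0,0,4.5],[0,0,0],1],
    [[0,0,4.8],[0,0,0],1],
    [[0,0,4.8],[0,0,0],1],
  ],
)

```text
time: 14.65
ee_pos: [0.49, 0.0977, 0.044]
tcp_rot: [180.0, 0.1, -177.0]
wrist_force: [-0.2, 0.4, 4.9]
opening: 0.0001
grasp_force: 2.4
```

>>> play_rows(
  increments=[
    [[0,0,0.5],[0,0,0],1],
    [[0,0,0.7],[0,0,0],1],
    [[0,0,0.7],[0,0,0],1],
    [[0,0,0.7],[0,0,0],1],
    [[0,0,0.7],[0,0,0],1],
    [[0,0,0.7],[0,0,0],1],
    [[0,0,0.7],[0,0,0],1],
  ],
)

```text
time: 15.35
ee_pos: [0.49, 0.0977, 0.0435]
tcp_rot: [180.0, 0.1, -177.0]
wrist_force: [-0.2, -0.7, 7.6]
opening: 0.0001
grasp_force: 3.5
```

Run:
```python
from tin import *
inc((.49,.098,.2,183),(.5998,.0585,.19,180),(.5998,.0585,.079,180))
```

```text
t 15.35 pos [0.49   0.0977 0.0435] rot [ 1.7997e+02  7.0000e-02 -1.7701e+02] F [-0.23 -0.69  7.58] open 0.0001 q6 8.3
(0.49, 0.098, 0.2, 183) -> [  -0.2    0.3 -156.5] [ 0.03  0.07 -0.01]
(0.5998, 0.0585, 0.19, 180) -> [-107.8  -44.8 -146.4] [0.03 0.07 2.99]
(0.5998, 0.0585, 0.079, 180) -> [-107.6  -44.9  -35.4] [0.03 0.07 2.99]
```

Held at 7.6 N for half a second. I'll lift, move above the tin and open.

>>> play_rows(
  increments=[
    [[0,0,-15],[0,0,0],1],
    [[0,0,-50],[0,0,0],1],
    [[0,0,-95],[0,0,0],1],
    [[0,0,-140],[0,0,0],0],
    [[-40,-17,-147],[0,0,3],0],
    [[-80,-34,-147],[0,0,3],0],
    [[-107.7,-44.8,-147],[0,0,3],0],
    [[-107.7,-44.8,-147],[0,0,3],0],
    [[-107.7,-44.8,-147],[0,0,3],0],
    [[-107.7,-44.8,-147],[0,0,3],0],
    [[-107.7,-44.8,-147],[0,0,3],0],
  ],
)

```text
time: 16.45
ee_pos: [0.5988, 0.0589, 0.1904]
tcp_rot: [180.0, 0.0, -180.0]
wrist_force: [0.7, -0.1, 1.1]
opening: 0.0853
grasp_force: 0.0
```

Run:
```python
from tin import *
tin(.108,(.6,.057),"wrist")
inc((.5997,.0585,.088,180))
```

```text
wrist 4702 z 0.10828143327674543 ((597.7667236328125, 56.60572814941406), (57.366546630859375, 35.549503326416016), 0.1092555895447731) [596.9  56.6]
t 16.5 pos [0.5989 0.0589 0.1904] rot [ 1.7998e+02  4.0000e-02 -1.7997e+02] F [-0.3   0.43  0.08] open 0.0851 q6 5.6
(0.5997, 0.0585, 0.088, 180) -> [ -0.8  -0.4 102.4] [0.02 0.04 0.03]
```

>>> play_rows(
  increments=[
    [[0,-0.9,20],[0,0,0],0],
    [[0,-0.9,45],[0,0,0],0],
    [[0,-0.9,70],[0,0,0],0],
    [[0,-0.9,90],[0,0,0],0],
    [[0,-0.9,102],[0,0,0],0],
    [[0,-0.9,107],[0,0,0],0],
    [[0,-0.9,107],[0,0,0],0],
    [[0,-0.9,107],[0,0,0],0.3],
    [[0,-0.9,107],[0,0,0],0.45],
    [[0,-0.9,107],[0,0,0],0.55],
    [[0,-0.9,107],[0,0,0],0.65],
    [[0,-0.9,107],[0,0,0],0.8],
    [[0,-0.9,107],[0,0,0],1],
    [[0,-0.9,107],[0,0,0],1],
    [[0,-0.9,107],[0,0,0],1],
  ],
)

```text
time: 18.0
ee_pos: [0.5998, 0.0576, 0.0835]
tcp_rot: [180.0, 0.1, 180.0]
wrist_force: [-1.2, -0.6, 5.7]
opening: 0.0358
grasp_force: 43.4
```

Run:
```python
from tin import *
inc((.599,.058,.22,180),(.457,.332,.2,180.6))
```

```text
t 18.0 pos [0.5998 0.0576 0.0835] rot [1.7998e+02 7.0000e-02 1.7999e+02] F [-1.19 -0.64  5.75] open 0.0358 q6 5.5
(0.599, 0.058, 0.22, 180) -> [   0.7    0.4 -136.5] [ 0.02  0.07 -0.01]
(0.457, 0.332, 0.2, 180.6) -> [ 142.7  274.4 -116.6] [ 0.02  0.07 -0.61]
```

>>> play_rows(
  increments=[
    [[0,0,-10],[0,0,0],1],
    [[0,0,-35],[0,0,0],1],
    [[0,0,-70],[0,0,0],1],
    [[0,0,-100],[0,0,0],1],
    [[8,15,-117],[0,0,0],1],
    [[22,42,-117],[0,0,-0.6],1],
    [[38,73,-117],[0,0,-0.6],1],
    [[54,104,-117],[0,0,-0.6],1],
    [[70,135,-117],[0,0,-0.6],1],
    [[86,166,-117],[0,0,-0.6],1],
    [[102,197,-117],[0,0,-0.6],1],
    [[118,227,-117],[0,0,-0.6],1],
    [[130,250,-117],[0,0,-0.6],1],
    [[138,266,-117],[0,0,-0.6],1],
    [[142.5,274.4,-117],[0,0,-0.6],1],
    [[142.5,274.4,-117],[0,0,-0.6],1],
    [[142.5,274.4,-117],[0,0,-0.6],1],
  ],
)

```text
time: 19.7
ee_pos: [0.4572, 0.3315, 0.1998]
tcp_rot: [-180.0, -0.0, -179.4]
wrist_force: [0.2, -0.3, -2.3]
opening: 0.0355
grasp_force: 42.7
```

Run:
```python
from tin import *
inc((.457,.332,.09,180.6),(.457,.332,.0735,180.6))
im,d,K,Rw,t=cam("wrist"); save("w4.png",im); P=cloud(d,K,Rw,t)
v,u=np.mgrid[:400,:640]
for n,x in(("near",.399),("far",.515)):
    m=((abs(P[...,2]-.09)<.006)&(abs(P[...,0]-x)<.035)&(abs(P[...,1]-.332)<.07)&(d>0)).astype(np.uint8)
    b,a=np.nonzero(m)
    if len(a)>50:
        q=ray(np.c_[a,b],.09,K,Rw,t)[:,:2]*1000; print(n,len(a),np.median(P[m>0,2]),cv2.minAreaRect(q.astype(np.float32)))
```

```text
t 19.7 pos [0.4572 0.3315 0.1998] rot [-1.7999e+02 -1.0000e-02 -1.7941e+02] F [ 0.21 -0.33 -2.34] open 0.0355 q6 35.4
(0.457, 0.332, 0.09, 180.6) -> [  0.2   0.5 109.8] [-0.01 -0.01 -0.01]
(0.457, 0.332, 0.0735, 180.6) -> [  0.2   0.6 126.3] [-0.01 -0.01 -0.01]
near 8989 0.09020603280346273 ((396.2483215332031, 335.88079833984375), (91.5875015258789, 44.29435729980469), 89.79612731933594)
far 99 0.08917077950991384 ((488.2057189941406, 336.4006652832031), (90.04163360595703, 9.579486846923828), 84.73323059082031)
```

View pics/w4.png

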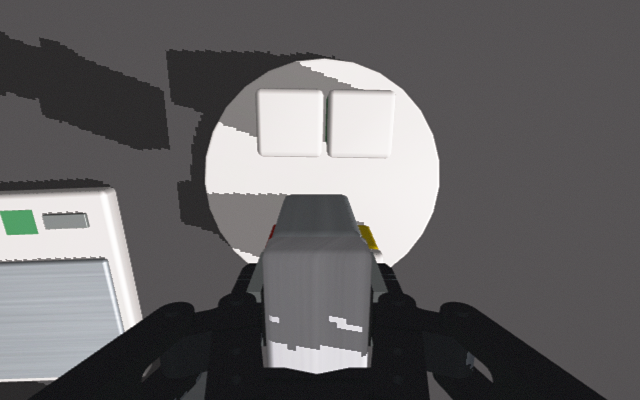

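The two near tubs are at (290,123) and (360,124) and the tin hangs over the gap at (316,300). Averaging the top and wrist views, the gap is at about (0.4555, 0.3345).

>>> play_rows(
  increments=[
    [[1.7,3,10],[0,0,0],1],
    [[1.7,3,30],[0,0,0],1],
    [[1.7,3,48],[0,0,0],1],
    [[1.7,3,63],[0,0,0],1],
    [[1.7,3,78],[0,0,0],1],
    [[1.7,3,93],[0,0,0],1],
    [[1.7,3,107],[0,0,0],1],
    [[1.7,3,116],[0,0,0],1],
    [[1.7,3,121],[0,0,0],1],
    [[1.7,3,123],[0,0,0],1],
    [[1.7,3,124],[0,0,0],1],
    [[1.7,3,124],[0,0,0],1],
  ],
)

```text
time: 20.95
ee_pos: [0.4555, 0.3352, 0.0763]
tcp_rot: [180.0, 0.0, -179.4]
wrist_force: [-0.1, -0.2, -2.3]
opening: 0.0358
grasp_force: 42.7
```

>>> play_rows(
  increments=[
    [[0,0,1],[0,0,0],1],
    [[0,0,1.5],[0,0,0],1],
    [[0,0,2],[0,0,0],1],
    [[0,0,2.5],[0,0,0],1],
    [[0,0,2.7],[0,0,0],1],
    [[0,0,2.7],[0,0,0],1],
  ],
)

```text
time: 21.55
ee_pos: [0.4553, 0.3351, 0.0735]
tcp_rot: [180.0, 0.0, -179.4]
wrist_force: [-2.0, -1.7, 2.2]
opening: 0.0354
grasp_force: 43.0
```

>>> play_rows(
  increments=[
    [[0,0,0],[0,0,0],0.5],
    [[0,0,0],[0,0,0],0.4],
    [[0,0,0],[0,0,0],0.2],
    [[0,0,0],[0,0,0],0],
    [[0,0,0],[0,0,0],0],
    [[0,0,0],[0,0,0],0],
    [[0,0,0],[0,0,0],0],
    [[0,0,-10],[0,0,0],0],
    [[0,0,-35],[0,0,0],0],
    [[0,0,-70],[0,0,0],0],
    [[0,0,-110],[0,0,0],0],
    [[0,0,-140],[0,0,0],0],
    [[40,-60,-160],[0,0,0],0],
    [[80,-100,-160],[0,0,0],0],
    [[80,-140,-160],[0,0,0],0],
    [[80,-180,-160],[0,0,0],0],
    [[80,-200,-160],[0,0,0],0],
    [[80,-200,-160],[0,0,0],0],
    [[80,-200,-160],[0,0,0],0],
    [[80,-200,-160],[0,0,0],0],
  ],
)

```text
time: 23.55
ee_pos: [0.3775, 0.1348, 0.2334]
tcp_rot: [180.0, 0.0, -179.4]
wrist_force: [-0.8, 0.7, 0.2]
opening: 0.0852
grasp_force: 0.0
```

Run:
```python
from tin import *
im=tin(.098,(.456,.334))
im,d,K,Rw,t=cam("top"); P=cloud(d,K,Rw,t)
m=(abs(P[...,2]-.098)<.004)&(np.hypot(P[...,0]-.456,P[...,1]-.334)<.05); v,u=np.nonzero(m)
print(m.sum(), cv2.minAreaRect((ray(np.c_[u,v],.098,K,Rw,t)[:,:2]*1000).astype(np.float32)))
save("t5.png",cv2.resize(im[100:320,60:330],None,fx=2.2,fy=2.2)); inc()
```

```text
top 605 z 0.09548362017227507 ((455.51690673828125, 329.6048889160156), (61.89888000488281, 96.81523132324219), 87.58616638183594) [458.3 331.8]
367 ((457.5738525390625, 331.74163818359375), (54.63862609863281, 35.866371154785156), 0.5901298522949219)
t 23.65 pos [0.3774 0.135  0.2331] rot [ 1.7999e+02 -1.0000e-02 -1.7933e+02] F [-0.87 -0.84 -0.16] open 0.0857 q6 19.0
```

View pics/t5.png

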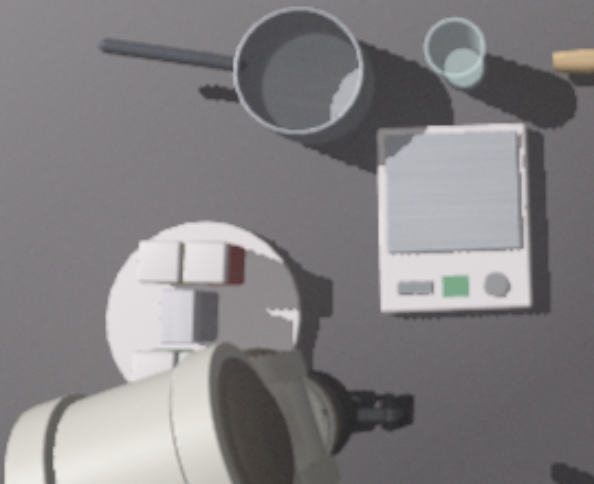

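The tin's top is at (182,315) in the crop, standing upright between the tub pairs. In the same top view it sits at (457.6, 331.7) mm, against (456.7, 331.7) mm for the gap, with about 0.6° of yaw. The arm is clear of everything, so I'm handing in.

```bash
python3 -c "
from workcell import workorder; print(workorder.job_done())"
```

```text
the job is handed in; nothing more can be done
None
```

The job is done and handed in: I zeroed the scale, stored the tin's weight, and stood the tin upright in the turntable gap, released and about 1 mm from its middle by the last camera check; the hand-in returned no verdict.

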